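Level the assembly board in the stucco workshop

ROBOT

A 6-joint arm with a two-finger parallel gripper is mounted at the origin on the work surface. World frame = base frame: x ahead of the robot, y to its left, z up, the work surface at z = 0. Lengths are in mm, angles in rad, forces in N, time in s.
With the tool pointing down it reaches from about 275 to 750 mm from the base axis. Payload 10.2 kg.
Tool frame: the origin (TCP) lies midway between the tips of the shut fingers; the grasp point (between the pads) lies 19 mm behind it; z points along the fingers, y is the line along which they close (so a half turn about z gives the same grasp; the last joint's range is limited). The gripper opens to 85 mm and grips with 20 to 120 N. Pads are 22 mm wide; open, the fingers measure 114 mm over their backs; the gripper's body (76 mm by 85 mm) begins 54 mm behind the grasp point. The pads swing forward as they close: fully open they stand 13 mm farther back than shut.
Start: joints at [1.125, 0.313, 1.498, -0, 1.331, -0.223], TCP at [116.017, 512.027, 231.294] pointing down, gripper open.
Joint ranges: [-2.94, 2.94], [-0.97, 2.17], [0.19, 2.56], [-1.23, 4.37], [0.02, 3.11], [-2.88, 2.88]. Speed limits (rad/s): [2.39, 2.39, 3.01, 3.14, 3.14, 3.14].

INTERFACE

Orientations are given as a unit quaternion [w, x, y, z].
In Python, from rig import sense, capture, finish_job, find_in, place_of gives the robot as it stands. The module is installed in compiled form; this text tells all that it offers.
- The arm moves only by the shell command python3 -m jog 'ROWS' [FORCE]. ROWS is JSON, a list of rows, each an object of numbers: "tx", "ty", "tz": the shift along the tool's x, y, z in mm; "ax", "ay", "az": the turn, a rotation vector about the tool's x, y, z in rad; "jaw": the closure, from -1 (fully open) to 1 (shut), so that 0 is half open. In form: [{"tx": .., "ty": .., "tz": .., "ax": .., "ay": .., "az": .., "jaw": ..}, ...]. A call has 1 to 5 rows; each row shifts and turns the commanded pose from where the row before left it, along the tool's axes as they then stand; what a row does not reach is not made up. A row lasts 1/8 s, in which the tool goes at most 62.5 mm and 10.7 degrees, less where a joint would pass 70% of its speed; a pose out of reach is approached as far as the arm can. A call with a gripper value outside its range is refused whole. The fingers move at their own pace and stop on an object; FORCE is the grip in N (left out, the last holds). Time passes only in rows, so rows that do not move let the fingers close. It gives the time, the measured TCP pose, the force, the opening and the grip force at its end, in the units of the state.
- sense(): the state, without advancing time (a new reading comes with each control period).
- capture(name): name is "scene" or "top"; returns a dict with "color" (384x512x3 uint8, red, green, blue), "depth" (384x512 float32, mm along the optical axis (not along the pixel's ray), 0 where there is no reading), "fx", "fy", "cx", "cy" (pixels), "camera_from_world" (4x4, takes a point from world to camera coordinates). Camera axes: x right, y up, looking along -z (the intrinsics and any distortion apply to the point x, -y, -z); pixel columns grow to the right and rows downward; lengths in mm; the calibration is good to about 2 mm. A picture is of the moment at which its call begins.
- finish_job(): hands the job in; it is judged then, once.
Trained networks look in the newest picture that a camera, given by its name, has taken for a name from the list of things; names that differ only in an ending like _2 or _b are one class to them, and where a whole thing is asked for, a point or a joint stands for the part that bears it (a point fixed in the world has none). Each returns a list of dicts, best first, with "conf" (0 to 1); they miss things now and then, are a little off and sometimes report something else, mostly with a low value. They report only what shows in the picture. A call takes as long as a camera call.
- find_in(query, camera): "centre" ([column, row] in pixels, amid what is visible of it).
- place_of(query, camera): "centre" ([column, row] in pixels: a listed point, or the origin of a listed thing).
The state is a dict: "time_s": time; "joints": joint angles; "dq": joint speeds; "tau": joint torques, N m; "eef_pos": TCP position; "ee_rot": TCP orientation; "force": force on the tool from outside, world axes, zero at the start; "wrist_torque": the same for the moment, N m; "grip_width": opening from 0.0 (shut) to 1.0 (fully open); "grip_force": force on a finger pad.
Only numpy, scipy, OpenCV 4.12 (cv2) and the standard library are available. Lean on these libraries where they do the work, as an engineer would, in place of code of your own. Each camera call takes 0.05 s, during which the arm holds its last target. There are 200 camera calls.

TASK

Level the white assembly board: flip the red-tipped cam lever right over, away from the robot, to free the foot screw, and only then turn the blue wing knob of the screw until, with the yellow spirit level pressed down flat on the board by its red pad, the bubble lies between the two black lines. Finish with the fingers still pressing the red pad down, level flat on the board and bubble between the lines; leave the lever flipped over, and leave the loose shards and jar where they are.

Things in the scene. Friction and masses are not known exactly. Their poses are not given: they have to be found in the camera images.
- stand: levelling stand, fixed: base plate 260 x 420 x 12 mm, origin at bench height 15 mm left of the plate's middle, x away from the robot, y left, z up. Carries a white board 210 x 280 mm, top about 55 mm above the bench, hinged at its left edge (y +150 mm), lifted at its right by the foot screw; two stucco fragments fixed on its far half, up to 95 mm above the bench
- lever (a joint): cam lever, near right corner; 70 mm from pivot (stand x -80, y -190, z 34 mm) to the centre of its red ball (26 mm across), rod 10 mm thick, turns about stand y. rad: 0 = clamped, leaning 0.65 rad from upright to the robot (-x); 1.3 = stop, freed, leaning 0.65 rad to +x. Freed from 1.0 on. Stays where left, takes about 1 N. Starts at 0 to 0.2
- lever_tip (a point): centre of the lever's red ball; its axes are the lever's (x, z turn with it)
- knob (a joint): turn of the blue wing knob, rad, growing clockwise from above, range -3 to 2; at 0 the wing lies along stand x. 1 rad clockwise raises the board's right edge by 4.4 mm and moves the pressed level's bubble 8 mm to the right. The reading at level differs each time (bench out of true). Starts 0.6 to 2.4 rad short of level, right edge low. Takes 0.13 N m; stays where left
- knob_grip (a point): on the knob's vertical axis, 10 mm below its top; stand x 60, y -165, z 112 mm. The wing is a blue bar 48 mm long, 14 mm thick, 30 mm tall (z 92 to 122 mm) on a collar 26 mm across (z 86 to 94 mm). Site x = along the wing, y = across it, z up; turns with the knob
- knob_mark (a point): white mark on top of one end of the wing, 22 mm from the knob's axis (its -x end)
- level: yellow spirit level 220 x 26 x 30 mm along stand y on the board's near half; origin at its underside on the pivot, 5 mm from its left end; x away from the robot, y left, z up. A spring holds its right end up by 0.1 rad (20 mm at the pad), so it reads true only while that end is pressed flat on the board: about 4 N at the pad, more goes into the board
- level_pad (a point): centre of the top of the red pad, 22 mm across, 195 mm right of the pivot, 32 mm above the level's underside: press here straight down
- level_foot (a point): underside of the level below the red pad
- board_seat (a point): point on the board's top below the red pad: level_foot comes down onto it (0 mm apart when the level is pressed flat, about 20 mm when it is up)
- vial (a point): top of the middle of the green vial, half-way between the two black lines (inner faces 24 mm apart), 100 mm right of the pivot, on top of the level
- bubble (a joint): place of the whitish bubble (18 mm long) in the vial, m: 0 = midway between the lines, positive towards the pad (right), stops at -0.022 and 0.022. It drifts to the higher end, 5.5 mm for each 0.01 rad of slope, and settles in about 1.5 s. Within 3 mm of 0 it lies between the lines
- shard_a: loose stucco fragment, about 95 mm across, 27 mm tall, origin at its underside; leave alone
- shard_b: loose stucco fragment, about 72 mm across, 28 mm tall, origin at its underside; leave alone
- jar: loose amber jar with lid, 60 mm across, 75 mm tall, origin at its underside; leave alone

How it is judged (in metres and radians):
On the way:
1. the cam lever is flipped over: screw freed (value of joint lever above 1 rad), for 0.2 s.
At the end, for the whole second after the job is handed in: Lever freed (beyond 1.0 rad), the fingers press on the level with more than 3 N, its right end is within 2 mm of the board, at rest, and the bubble is within 3 mm of the middle (between the lines); held so through the last second (value of joint bubble between -0.003 and 0.003 m and z of level_foot in the frame of board_seat below 0.002 m and contact force between the fingers and level above 3 N and value of joint lever above 1 rad and linear speed of level below 0.01 m/s); the arm keeps its last pose, push and grip.
It fails at once if the knob is turned (mark moved over 7 mm) while the lever is still clamped (value of joint lever below 0.8 rad and distance of knob_mark from where it was at the start of the episode above 0.007 m).
It fails at once if shard_a is pushed more than 40 mm (distance of shard_a from where it was at the start of the episode above 0.04 m).
It fails at once if shard_b is pushed more than 40 mm (distance of shard_b from where it was at the start of the episode above 0.04 m).
It fails at once if jar is pushed more than 40 mm (distance of jar from where it was at the start of the episode above 0.04 m).
It also fails if it takes over 72 s, if anything falls off the work surface, if the arm or the gripper's body presses on something with over 40 N, if the wrist force passes 120 N, or if a joint passes its speed limit or range.

## Working session

There is one attempt and no reset: what is moved stays moved. The work goes in short steps, Python scripts to look and compute and a shell command to move; the robot and the scene stay as the last step left them, time stands still between calls to the robot, and variables do not carry over. Pictures are saved under pics/ and viewed, at most 10 in all, crops included, and the job is handed in when it is done.

```bash
mkdir -p pics; cat > h.py <<'E'
import numpy as np, cv2
from rig import sense, capture, finish_job, find_in, place_of
def world(c,px,z=None):
    u,v=px; M=np.linalg.inv(c["camera_from_world"])
    ray=np.array([(u-c["cx"])/c["fx"],-(v-c["cy"])/c["fy"],-1.])
    o=M[:3,3]; d=M[:3,:3]@ray
    if z is not None: return o+d*(z-o[2])/d[2]
    D=c["depth"]; u,v=int(round(u)),int(round(v))
    p=D[max(v-1,0):v+2,max(u-1,0):u+2]; p=p[p>0]
    return o+d*np.median(p) if len(p) else None
def save(c,n,box=None,s=1):
    im=c["color"][...,::-1]
    if box: im=im[box[1]:box[3],box[0]:box[2]]
    cv2.imwrite("pics/"+n+".png",cv2.resize(im,None,fx=s,fy=s,interpolation=cv2.INTER_CUBIC))
E
python3 - <<'E'
from h import *
np.set_printoptions(precision=1,suppress=True)
ims=[]
for cam in("scene","top"):
    c=capture(cam); save(c,cam+"0",s=1.5)
    for q in["stand","lever_tip","knob_grip","knob_mark","level","level_pad","vial","bubble","jar","shard_a"]:
        r=place_of(q,cam) if q!="bubble" else find_in(q,cam)
        for k in r[:2]: print(cam,q,round(k["conf"],2),np.array(k["centre"]),world(c,k["centre"]))
    M=np.linalg.inv(c["camera_from_world"]);print("cam at",M[:3,3],"look",-M[:3,2])
s=sense();print(s)
E
```

```text
scene stand 0.73 [274.3 228.5] [606.9 160.6  74.6]
scene lever_tip 0.54 [245.7 182.9] [443.2 -95.3  88.7]
scene lever_tip 0.27 [182.2 188.6] [ 541.8 -356.7   21.3]
scene knob_grip 0.71 [224.9 199.1] [609.6 -55.2 115.1]
scene knob_mark 0.64 [190.7 169.4] [ 408.3 -439.2   25.7]
scene knob_mark 0.47 [222.  196.8] [604.1 -73.9 115.3]
scene level 0.8 [311.5 216. ] [455.8 214.3  62.2]
scene level 0.65 [357.8 273.4] [611.  477.8  41.5]
scene level_pad 0.56 [268.  189.4] [313.1 -85.4  -2.1]
scene vial 0.75 [288.7 198.6] [446.6 109.7  92.7]
scene jar 0.88 [358.4 277. ] [608.4 480.   26.2]
scene shard_a 0.76 [179.9 192.9] [ 557.7 -356.1    8.6]
scene shard_a 0.64 [189.3 169.1] [ 412.2 -443.7   27.5]
cam at [1621.4  905.6  992. ] look [-0.7 -0.5 -0.5]
top stand 0.78 [229.7 181.3] [520.1 105.2  52.3]
top lever_tip 0.65 [298.1 208.3] [435.5 -94.3 107.1]
top knob_grip 0.67 [223.5 200.8] [455.4 118.5  93.9]
top knob_grip 0.42 [283.4 151.4] [597.4 -51.2 119.4]
top knob_mark 0.57 [291.2 152.2] [609.4 -77.8  65. ]
top knob_mark 0.45 [260.7 198.3] [463.1  11.9 102. ]
top level 0.87 [191. 205.] [442.8 212.7  85.5]
top level 0.27 [281.9 151.8] [597.6 -47.2 114.1]
top level_pad 0.86 [257.3 193.8] [476.   21.8 101.7]
top vial 0.77 [222.5 199.3] [459.5 121.4  95.1]
top vial 0.43 [118.5 167.5] [561.2 448.3  33.4]
top jar 0.83 [117.9 162.7] [572.  444.7  52.3]
top jar 0.2 [284.4 149.7] [601.7 -53.8 122.3]
top shard_a 0.95 [391.8 181.9] [ 531.  -388.8   24.7]
cam at [ 297.    18.6 1279.3] look [ 0.2  0.  -1. ]
{'time_s': 1.1, 'joints': array([ 1.1,  0.3,  1.5, -0. ,  1.3, -0.2]), 'dq': array([-0.,  0., -0.,  0., -0., -0.]), 'tau': array([  0. , -41.2, -26. ,  -0. ,   0. ,   0. ]), 'eef_pos': array([116. , 512. , 231.3]), 'ee_rot': array([-0. ,  0.1,  1. , -0. ]), 'force': array([ 0.2, -0.2,  0.8]), 'wrist_torque': array([-0.1,  0. ,  0. ]), 'grip_force': 0.0, 'grip_width': 1.0014051452098347}
```

View pics/top0.png

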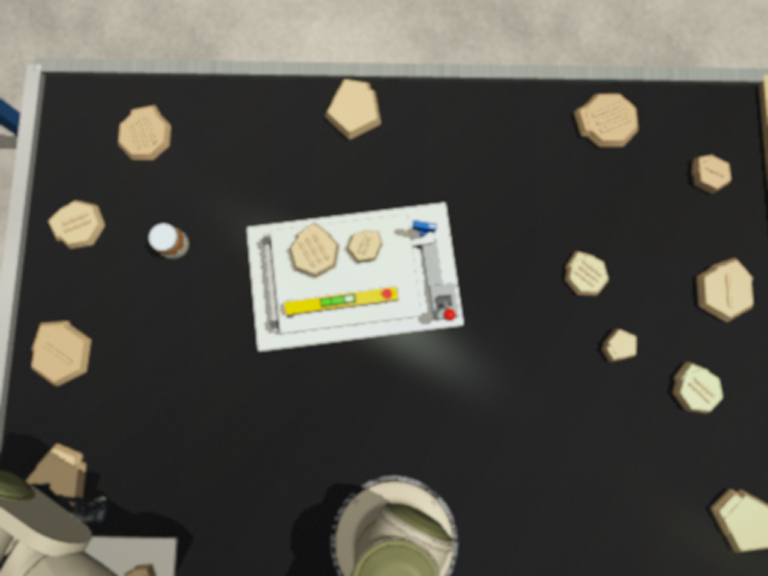

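View pics/scene0.png

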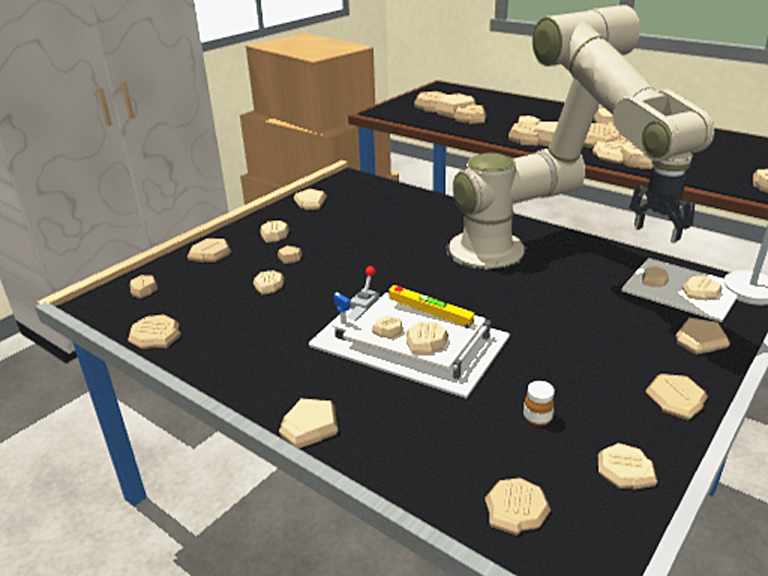

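```bash
python3 -c "
from rig import sense
import numpy as np
np.set_printoptions(precision=5,suppress=True);s=sense();print(s['ee_rot'],s['joints'],s['time_s'])
from scipy.spatial.transform import Rotation as R
w,x,y,z=s['ee_rot'];print(R.from_quat([x,y,z,w]).as_matrix())"
```

```text
[-0.       0.11119  0.9938  -0.00001] [ 1.12455  0.31292  1.49772 -0.       1.33099 -0.22339] 1.1
[[-0.97527  0.22101 -0.00001]
 [ 0.22101  0.97527 -0.00003]
 [ 0.      -0.00003 -1.     ]]
```

The top view shows the stand at about (355,277) in the 1.5x picture, slightly yawed, with the red ball at (449,314), the blue wing at (424,227) with its mark off to the left, the red pad at (387,294), and the bubble at the right end of the vial. The scene view agrees. Next I fit the stand's pose from the plate outline and these points.

```bash
cat >> h.py <<'E'
def proj(c,P):
    p=np.c_[np.atleast_2d(P),np.ones(len(np.atleast_2d(P)))]@np.array(c["camera_from_world"]).T
    return np.c_[c["cx"]+c["fx"]*p[:,0]/-p[:,2], c["cy"]-c["fy"]*p[:,1]/-p[:,2]]
def toW(s,P):
    P=np.atleast_2d(P).astype(float); x,y,a=s
    return np.c_[x+np.cos(a)*P[:,0]-np.sin(a)*P[:,1], y+np.sin(a)*P[:,0]+np.cos(a)*P[:,1], P[:,2]]
def blob(c,lo,hi,box):
    hsv=cv2.cvtColor(c["color"],cv2.COLOR_RGB2HSV); m=cv2.inRange(hsv,np.array(lo),np.array(hi))
    k=np.zeros_like(m); k[box[1]:box[3],box[0]:box[2]]=m[box[1]:box[3],box[0]:box[2]]
    n,l,st,ce=cv2.connectedComponentsWithStats(k)
    return [(st[i,4],ce[i]) for i in sorted(range(1,n),key=lambda i:-st[i,4])][:3]
E
python3 - <<'E'
from h import *
from scipy.optimize import least_squares
np.set_printoptions(precision=2,suppress=True)
c=capture("top");
g=cv2.cvtColor(c["color"],cv2.COLOR_RGB2GRAY); box=(150,120,325,245)
m=np.zeros_like(g); m[120:245,150:325]=(g[120:245,150:325]>100)*255
cs,_=cv2.findContours(m,cv2.RETR_EXTERNAL,cv2.CHAIN_APPROX_NONE); k=max(cs,key=cv2.contourArea)
q=cv2.approxPolyDP(cv2.convexHull(k),6,True)[:,0]; print("corners",q.tolist())
box=(150,120,325,245)
red=blob(c,(0,150,80),(8,255,255),box); blue=blob(c,(105,120,60),(125,255,255),box); yel=blob(c,(22,150,100),(32,255,255),box)
print(red,blue,yel)
P={"pl":[[130,195,12],[130,-225,12],[-130,-225,12],[-130,195,12]]}
pc=proj(c,toW((530,95,0.1),P["pl"]))
Q=np.array([q[np.argmin(np.hypot(*(q-p).T))] for p in pc]); print(pc,Q)
pad=max(red,key=lambda r:-r[1][0]) if len(red)>1 else red[0]
def f(s): return (proj(c,toW(s,P["pl"]))-Q).ravel()
r=least_squares(f,(530,95,0.1),loss="soft_l1"); print("stand",r.x,f(r.x))
s=r.x
print("knob px",proj(c,toW(s,[[60,-165,112],[60,-165,122]])), "pivot",proj(c,toW(s,[-80,-190,34])),toW(s,[[60,-165,112],[-80,-190,34]]))
for th in (0,.1,.2): 
  T=[-80-70*np.sin(.65-th),-190,34+70*np.cos(.65-th)]; print(th,proj(c,toW(s,T)),toW(s,T))
save(c,"crop1",(150,120,325,245),4)
E
```

```text
corners [[297, 135], [307, 217], [171, 232], [164, 151]]
[(np.int32(38), array([299.21, 209.16])), (np.int32(20), array([257.25, 195.25]))] [(np.int32(67), array([281.15, 151.39]))] [(np.int32(362), array([219.81, 201.62])), (np.int32(26), array([262.08, 195.65]))]
[[169.   145.17]
 [301.96 134.26]
 [310.71 216.22]
 [173.1  227.81]] [[164 151]
 [297 135]
 [307 217]
 [171 232]]
stand [520.5  106.69   0.13] [-0.02 -1.   -0.24  0.15  0.91 -0.09 -0.47  0.72]
knob px [[282.53 150.68]
 [282.74 149.8 ]] pivot [[295.02 201.09]] [[601.46 -49.1  112.  ]
 [465.9  -92.11  34.  ]]
0 [[298.68 213.07]] [[423.89 -97.62  89.73]]
0.1 [[298.55 210.92]] [[429.62 -96.87  93.68]]
0.2 [[298.38 208.66]] [[435.71 -96.07  97.03]]
```

View pics/crop1.png

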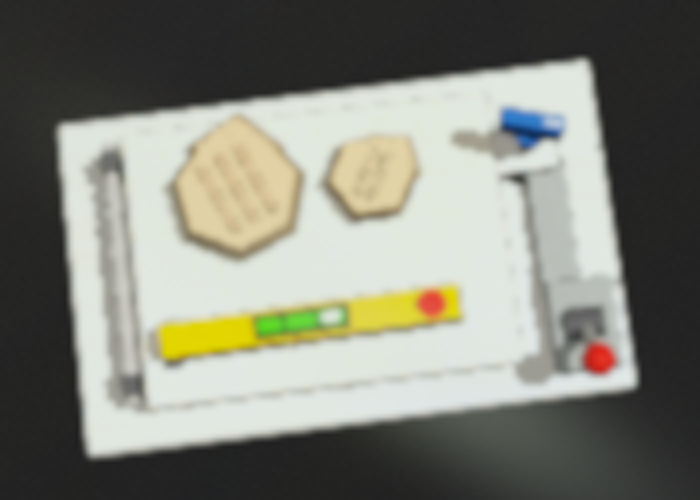

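```bash
cat >> h.py <<'E'
S=(520.5,106.69,0.13)
import sys,math
def plan(x,y,z,psi,n,cur=None):
    """rows (tool axes) from the current pose to x,y,z with tool-y heading psi, tool down"""
    if cur is None:
        s=sense(); p=np.array(s["eef_pos"],float); w,a,b,_=s["ee_rot"]
        # tool y heading
        from scipy.spatial.transform import Rotation as R
        q=s["ee_rot"]; Y=R.from_quat([q[1],q[2],q[3],q[0]]).as_matrix()[:,1]; h=math.atan2(Y[1],Y[0])
    else: p,h=np.array(cur[:3],float),cur[3]
    t=np.array([x,y,z],float); d=(t-p)/n; dh=(psi-h)/n
    print("from",p.round(1),round(h,3),"per row |d|",np.linalg.norm(d).round(1))
    for i in range(n):
        a=h+dh*i; ty=d@[math.cos(a),math.sin(a),0]; tx=d@[-math.sin(a),math.cos(a),0]
        print(f'{{"tx":{tx:.1f},"ty":{ty:.1f},"tz":{-d[2]:.1f},"az":{-dh:.3f},"jaw":1}}',end=",")
    print()
    return (x,y,z,psi)
E
python3 - <<'E'
from h import *
c=plan(430,280,231,0.4,7)
A=toW(S,[-165,-190,0])[0];print(A)
c=plan(A[0],A[1],170,-0.12,8,c)
E
```

```text
from [116.  512.  231.3] 1.348 per row |d| 55.8
{"tx":-51.1,"ty":-22.4,"tz":0.0,"az":0.135,"jaw":1},{"tx":-53.6,"ty":-15.3,"tz":0.0,"az":0.135,"jaw":1},{"tx":-55.2,"ty":-7.9,"tz":0.0,"az":0.135,"jaw":1},{"tx":-55.8,"ty":-0.4,"tz":0.0,"az":0.135,"jaw":1},{"tx":-55.3,"ty":7.1,"tz":0.0,"az":0.135,"jaw":1},{"tx":-53.8,"ty":14.5,"tz":0.0,"az":0.135,"jaw":1},{"tx":-51.4,"ty":21.7,"tz":0.0,"az":0.135,"jaw":1},
[ 381.52277463 -103.09639334    0.        ]
from [430. 280. 231.] 0.4 per row |d| 48.9
{"tx":-41.7,"ty":-24.2,"tz":7.6,"az":0.065,"jaw":1},{"tx":-43.2,"ty":-21.5,"tz":7.6,"az":0.065,"jaw":1},{"tx":-44.5,"ty":-18.6,"tz":7.6,"az":0.065,"jaw":1},{"tx":-45.7,"ty":-15.7,"tz":7.6,"az":0.065,"jaw":1},{"tx":-46.6,"ty":-12.7,"tz":7.6,"az":0.065,"jaw":1},{"tx":-47.3,"ty":-9.6,"tz":7.6,"az":0.065,"jaw":1},{"tx":-47.8,"ty":-6.5,"tz":7.6,"az":0.065,"jaw":1},{"tx":-48.1,"ty":-3.4,"tz":7.6,"az":0.065,"jaw":1},
```

```bash
python3 -m jog '[{"tx":-51,"ty":-22,"az":0.135,"jaw":1},{"tx":-54,"ty":-15,"az":0.135,"jaw":1},{"tx":-55,"ty":-8,"az":0.135,"jaw":1},{"tx":-56,"ty":0,"az":0.135,"jaw":1},{"tx":-55,"ty":7,"az":0.135,"jaw":1}]' 40
python3 -m jog '[{"tx":-54,"ty":14,"az":0.135,"jaw":1},{"tx":-51,"ty":22,"az":0.135,"jaw":1},{"tx":-42,"ty":-24,"tz":7,"az":0.065,"jaw":1},{"tx":-43,"ty":-21,"tz":7,"az":0.065,"jaw":1},{"tx":-44,"ty":-19,"tz":7,"az":0.065,"jaw":1}]'
python3 -m jog '[{"tx":-46,"ty":-16,"tz":8,"az":0.065,"jaw":1},{"tx":-47,"ty":-13,"tz":8,"az":0.065,"jaw":1},{"tx":-47,"ty":-10,"tz":8,"az":0.065,"jaw":1},{"tx":-48,"ty":-6,"tz":8,"az":0.065,"jaw":1},{"tx":-48,"ty":-3,"tz":8,"az":0.065,"jaw":1}]'
python3 - <<'E'
from h import *
A=toW(S,[-165,-190,0])[0]
c=plan(A[0],A[1],83,-0.12,2)
B=toW(S,[-62,-190,0])[0]; print(B); plan(B[0],B[1],83,-0.12,5,c)
E
```

```text
from [116.  512.  231.3] 1.348 per row |d| 343.1
{"tx":-197.4,"ty":-270.6,"tz":74.1,"az":0.734,"jaw":1},{"tx":-327.9,"ty":-68.7,"tz":74.1,"az":0.734,"jaw":1},
[483.65364969 -89.74407665   0.        ]
from [ 381.5 -103.1   83. ] -0.12 per row |d| 20.6
{"tx":5.1,"ty":20.0,"tz":-0.0,"az":-0.000,"jaw":1},{"tx":5.1,"ty":20.0,"tz":-0.0,"az":-0.000,"jaw":1},{"tx":5.1,"ty":20.0,"tz":-0.0,"az":-0.000,"jaw":1},{"tx":5.1,"ty":20.0,"tz":-0.0,"az":-0.000,"jaw":1},{"tx":5.1,"ty":20.0,"tz":-0.0,"az":-0.000,"jaw":1},schema error: expected keys tx, ty, tz, ax, ay, az, jaw
schema error: expected keys tx, ty, tz, ax, ay, az, jaw
schema error: expected keys tx, ty, tz, ax, ay, az, jaw
```

```bash
sed -i 's/"az":{-dh/"ax":0,"ay":0,"az":{-dh/' h.py
python3 -m jog '[{"tx":-51,"ty":-22,"tz":0,"ax":0,"ay":0,"az":0.135,"jaw":1},{"tx":-54,"ty":-15,"tz":0,"ax":0,"ay":0,"az":0.135,"jaw":1},{"tx":-55,"ty":-8,"tz":0,"ax":0,"ay":0,"az":0.135,"jaw":1},{"tx":-56,"ty":0,"tz":0,"ax":0,"ay":0,"az":0.135,"jaw":1},{"tx":-55,"ty":7,"tz":0,"ax":0,"ay":0,"az":0.135,"jaw":1}]' 40
python3 -m jog '[{"tx":-54,"ty":14,"tz":0,"ax":0,"ay":0,"az":0.135,"jaw":1},{"tx":-51,"ty":22,"tz":0,"ax":0,"ay":0,"az":0.135,"jaw":1},{"tx":-42,"ty":-24,"tz":7,"ax":0,"ay":0,"az":0.065,"jaw":1},{"tx":-43,"ty":-21,"tz":7,"ax":0,"ay":0,"az":0.065,"jaw":1},{"tx":-44,"ty":-19,"tz":7,"ax":0,"ay":0,"az":0.065,"jaw":1}]'
python3 -m jog '[{"tx":-46,"ty":-16,"tz":8,"ax":0,"ay":0,"az":0.065,"jaw":1},{"tx":-47,"ty":-13,"tz":8,"ax":0,"ay":0,"az":0.065,"jaw":1},{"tx":-47,"ty":-10,"tz":8,"ax":0,"ay":0,"az":0.065,"jaw":1},{"tx":-48,"ty":-6,"tz":8,"ax":0,"ay":0,"az":0.065,"jaw":1},{"tx":-48,"ty":-3,"tz":8,"ax":0,"ay":0,"az":0.065,"jaw":1}]'
python3 - <<'E'
from h import *
A=toW(S,[-165,-190,0])[0]
c=plan(A[0],A[1],83,-0.12,3)
E
```

```text
time_s: 1.78
eef_pos: [342.2, 346.2, 231.5]
ee_rot: [0.0, 0.436, 0.9, 0.0]
force: [0.4, 0.7, 0.1]
grip_width: -0.003
grip_force: 0.0
time_s: 2.4
eef_pos: [412.6, 136.9, 210.1]
ee_rot: [0.0, 0.631, 0.776, 0.0]
force: [1.6, -0.3, -0.1]
grip_width: 0.004
grip_force: 0.0
time_s: 3.02
eef_pos: [383.0, -103.4, 170.3]
ee_rot: [0.0, 0.748, 0.664, 0.0]
force: [0.1, 0.5, 0.4]
grip_width: 0.001
grip_force: 0.0
from [ 383.  -103.4  170.3] -0.119 per row |d| 29.1
{"tx":0.0,"ty":-0.5,"tz":29.1,"ax":0,"ay":0,"az":0.000,"jaw":1},{"tx":0.0,"ty":-0.5,"tz":29.1,"ax":0,"ay":0,"az":0.000,"jaw":1},{"tx":0.0,"ty":-0.5,"tz":29.1,"ax":0,"ay":0,"az":0.000,"jaw":1},
```

```bash
python3 -m jog '[{"tx":0,"ty":-1,"tz":44,"ax":0,"ay":0,"az":0,"jaw":1},{"tx":0,"ty":-1,"tz":43,"ax":0,"ay":0,"az":0,"jaw":1},{"tx":4,"ty":16,"tz":0,"ax":0,"ay":0,"az":0,"jaw":1},{"tx":4,"ty":16,"tz":0,"ax":0,"ay":0,"az":0,"jaw":1},{"tx":4,"ty":16,"tz":0,"ax":0,"ay":0,"az":0,"jaw":1}]'
python3 -m jog '[{"tx":4,"ty":14,"tz":0,"ax":0,"ay":0,"az":0,"jaw":1},{"tx":4,"ty":14,"tz":0,"ax":0,"ay":0,"az":0,"jaw":1},{"tx":2,"ty":10,"tz":0,"ax":0,"ay":0,"az":0,"jaw":1}]'
python3 - <<'E'
from h import *
for cam in("scene","top"):
    c=capture(cam)
    print(cam,blob(c,(0,150,80),(8,255,255),(150,110,330,245)))
    for th in(.8,1.,1.2,1.3): print(th,proj(c,toW(S,[-80-70*np.sin(.65-th),-190,34+70*np.cos(.65-th)])))
E
```

```text
time_s: 3.65
eef_pos: [430.7, -95.2, 83.3]
ee_rot: [-0.0, 0.747, 0.665, -0.0]
force: [-1.4, -0.2, 1.9]
grip_width: -0.0
grip_force: 0.8
time_s: 4.03
eef_pos: [469.6, -89.6, 83.1]
ee_rot: [-0.0, 0.747, 0.665, -0.0]
force: [-1.1, -0.3, -0.3]
grip_width: -0.004
grip_force: 0.7
scene [(np.int32(38), array([237.55263158, 186.92105263])), (np.int32(4), array([266. , 191.5])), (np.int32(2), array([263. , 192.5]))]
0.8 [[241.05772388 183.56926144]]
1.0 [[239.22082139 185.9525013 ]]
1.2 [[237.53785327 188.83339608]]
1.3 [[236.77796281 190.42345019]]
top [(np.int32(25), array([257.44, 195.4 ]))]
0.8 [[296.69661812 194.28082579]]
1.0 [[295.97012359 189.82220596]]
1.2 [[295.21226105 185.88491362]]
1.3 [[294.83245523 184.16540895]]
```

```bash
python3 -m jog '[{"tx":2,"ty":7,"tz":0,"ax":0,"ay":0,"az":0,"jaw":1},{"tx":1,"ty":4,"tz":0,"ax":0,"ay":0,"az":0,"jaw":1}]'
python3 - <<'E'
from h import *
c=capture("scene"); print(blob(c,(0,150,80),(8,255,255),(220,170,250,205)))
for q in [(60,-165,112),(60,-165,122)]: print(toW(S,q))
E
```

```text
time_s: 4.38
eef_pos: [480.8, -88.1, 83.3]
ee_rot: [-0.0, 0.747, 0.665, -0.0]
force: [-1.5, -0.9, -0.4]
grip_width: 0.001
grip_force: 0.5
[(np.int32(36), array([236.16666667, 189.91666667]))]
[[601.38334716 -49.13966391 112.        ]]
[[601.38334716 -49.13966391 122.        ]]
```

```bash
python3 -m jog '[{"tx":-3,"ty":-12,"tz":0,"ax":0,"ay":0,"az":0,"jaw":1},{"tx":0,"ty":0,"tz":-50,"ax":0,"ay":0,"az":0,"jaw":1},{"tx":0,"ty":0,"tz":-40,"ax":0,"ay":0,"az":0,"jaw":1}]'
python3 - <<'E'
from h import *
c=capture("top"); b=blob(c,(0,150,80),(8,255,255),(245,185,275,205)); print(b)
pad=world(c,b[0][1],103); v=place_of("vial","top")[0]; vw=world(c,v["centre"],97); print(pad,v,vw,np.linalg.norm(pad-vw))
k=plan(pad[0],pad[1],125,0.12,3)
c=capture("scene"); b=blob(c,(0,150,80),(8,255,255),(220,170,275,205)); print(b); print([proj(c,pad)])
E
```

```text
time_s: 4.8
eef_pos: [467.6, -89.8, 174.9]
ee_rot: [0.0, 0.747, 0.664, 0.0]
force: [0.8, 0.1, 0.4]
grip_width: 0.006
grip_force: 0.0
[(np.int32(24), array([257.5, 195.5]))]
[470.92931993  21.11655524 103.        ] {'centre': [225.5, 198.1], 'conf': 0.88} [462.83854947 112.74944795  97.        ] 92.18485554947046
from [469.3 -90.5 177.2] -0.117 per row |d| 41.1
{"tx":37.0,"ty":-3.8,"tz":17.4,"ax":0,"ay":0,"az":-0.079,"jaw":1},{"tx":37.2,"ty":-0.9,"tz":17.4,"ax":0,"ay":0,"az":-0.079,"jaw":1},{"tx":37.2,"ty":2.1,"tz":17.4,"ax":0,"ay":0,"az":-0.079,"jaw":1},
[(np.int32(38), array([236.21052632, 189.94736842])), (np.int32(3), array([265.66666667, 191.33333333])), (np.int32(2), array([263. , 192.5]))]
[array([[265.25177117, 191.78010075]])]
```

```bash
python3 -m jog '[{"tx":37,"ty":-4,"tz":20,"ax":0,"ay":0,"az":0,"jaw":1},{"tx":37,"ty":-4,"tz":20,"ax":0,"ay":0,"az":0,"jaw":1},{"tx":37,"ty":-4,"tz":20,"ax":0,"ay":0,"az":0,"jaw":1},{"tx":0,"ty":0,"tz":16,"ax":0,"ay":0,"az":0,"jaw":1},{"tx":0,"ty":0,"tz":10,"ax":0,"ay":0,"az":0,"jaw":1}]'
python3 -m jog '[{"tx":0,"ty":0,"tz":4,"ax":0,"ay":0,"az":0,"jaw":1}]'
python3 -m jog '[{"tx":0,"ty":0,"tz":2,"ax":0,"ay":0,"az":0,"jaw":1}]'
```

```text
time_s: 5.58
eef_pos: [468.2, 22.3, 85.9]
ee_rot: [-0.001, 0.747, 0.665, -0.001]
force: [-3.3, -1.1, 3.8]
grip_width: 0.003
grip_force: 2.0
time_s: 5.7
eef_pos: [468.6, 21.7, 82.6]
ee_rot: [-0.001, 0.747, 0.664, -0.001]
force: [-3.6, 0.8, 5.7]
grip_width: 0.004
grip_force: 3.0
time_s: 5.82
eef_pos: [468.8, 21.6, 81.5]
ee_rot: [-0.001, 0.747, 0.664, -0.001]
force: [-8.7, 0.5, 16.0]
grip_width: -0.001
grip_force: 7.6
```

```bash
python3 -m jog '[{"tx":0,"ty":0,"tz":-0.5,"ax":0,"ay":0,"az":0,"jaw":1},{"tx":0,"ty":0,"tz":0,"ax":0,"ay":0,"az":0,"jaw":1},{"tx":0,"ty":0,"tz":0,"ax":0,"ay":0,"az":0,"jaw":1},{"tx":0,"ty":0,"tz":0,"ax":0,"ay":0,"az":0,"jaw":1},{"tx":0,"ty":0,"tz":0,"ax":0,"ay":0,"az":0,"jaw":1}]'
python3 -m jog '[{"tx":0,"ty":0,"tz":0,"ax":0,"ay":0,"az":0,"jaw":1},{"tx":0,"ty":0,"tz":0,"ax":0,"ay":0,"az":0,"jaw":1},{"tx":0,"ty":0,"tz":0,"ax":0,"ay":0,"az":0,"jaw":1},{"tx":0,"ty":0,"tz":0,"ax":0,"ay":0,"az":0,"jaw":1},{"tx":0,"ty":0,"tz":0,"ax":0,"ay":0,"az":0,"jaw":1}]'
python3 - <<'E'
from h import *
a=capture("top"); b=capture("scene")
A=cv2.resize(a["color"][170:225,180:290],None,fx=7,fy=5,interpolation=cv2.INTER_CUBIC)
B=cv2.resize(b["color"][165:235,230:340],None,fx=7,fy=4,interpolation=cv2.INTER_CUBIC)
cv2.imwrite("pics/press1.png",np.vstack([A,B])[...,::-1])
for n,c in(("top",a),("scene",b)): print(n,place_of("vial",n)[:2],find_in("bubble",n)[:2],sense()["force"])
E
```

```text
time_s: 6.45
eef_pos: [468.9, 21.6, 82.2]
ee_rot: [-0.0, 0.747, 0.664, -0.0]
force: [-6.3, 0.5, 8.3]
grip_width: -0.006
grip_force: 4.3
time_s: 7.08
eef_pos: [468.9, 21.6, 82.3]
ee_rot: [-0.0, 0.747, 0.664, -0.0]
force: [-6.3, 1.4, 7.8]
grip_width: -0.003
grip_force: 4.3
top [{'centre': [225.5, 201.3], 'conf': 0.54}] [{'centre': [282.4, 151.5], 'conf': 0.74}] [-5.83744586 -0.08142758  8.47272978]
scene [{'centre': [288.4, 203.2], 'conf': 0.7}] [] [-5.62513177  1.00011349  7.77562149]
```

View pics/press1.png

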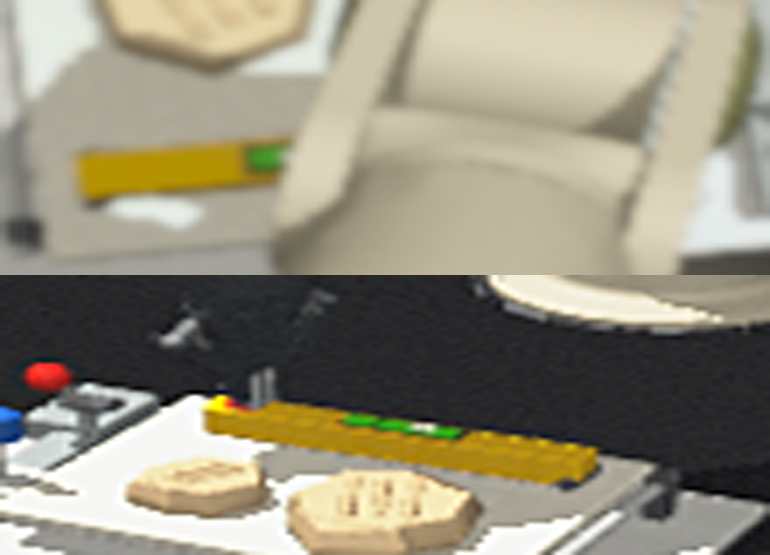

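The scene half shows the level pressed flat, with the green vial from about (279,203) to (296,205) in scene pixels and the whitish bubble at about (290,204), left of its middle towards the pivot. In the top view the arm hides the vial's right half. I measure the bubble sub-pixel along the vial.

```bash
cat >> h.py <<'E'
def bubble(pv=None,n=5,zt=83.):
    """bubble (mm, + right) from n scene pictures, profile along the vial, level pressed flat"""
    out=[]
    prof=0
    for _ in range(n):
        c=capture("scene"); I=c["color"].astype(np.float32); prof=prof+I/n
    v=np.array(pv,float); u=np.array([math.sin(S[2]),-math.cos(S[2]),0])   # to the right
    t=np.arange(-45,46,1.)
    best=None
    for dx in range(-8,9,2):                 # search across for the greenest line
        L=v+np.array([math.cos(S[2]),math.sin(S[2]),0])*dx+t[:,None]*u
        uv=proj(c,L).astype(np.float32)
        p=cv2.remap(prof,uv[:,0][None],uv[:,1][None],cv2.INTER_LINEAR)[0]
        g=(p[:,1]-p[:,0]).clip(0).sum()
        if best is None or g>best[0]: best=(g,dx,p)
    return t,best
E
python3 - <<'E'
from h import *
np.set_printoptions(precision=0,suppress=True,linewidth=200)
# pad pressed world ~ tip; vial 95 mm left of the pad
s=sense();u=np.array([math.sin(S[2]),-math.cos(S[2]),0])
pad=np.array([470.5,21.1,82]); v=pad-95*u; v[2]=84
t,(g,dx,p)=bubble(v); print(v,g,dx)
for a,b in zip(t[::3],p[::3]): print(a,b)
E
```

```text
[458. 115.  84.] 6164.626 4
-45.0 [174. 135.  20.]
-42.0 [174. 136.  18.]
-39.0 [178. 138.  18.]
-36.0 [171. 131.  21.]
-33.0 [134. 106.  28.]
-30.0 [46. 67. 33.]
-27.0 [ 36. 121.  29.]
-24.0 [ 46. 152.  26.]
-21.0 [ 53. 157.  25.]
-18.0 [ 58. 165.  34.]
-15.0 [ 92. 175.  73.]
-12.0 [112. 168. 100.]
-9.0 [114. 153. 103.]
-6.0 [127. 161. 111.]
-3.0 [106. 174.  87.]
0.0 [ 70. 173.  54.]
3.0 [ 44. 156.  22.]
6.0 [ 47. 162.  25.]
9.0 [ 52. 165.  24.]
12.0 [ 52. 165.  22.]
15.0 [ 46. 156.  23.]
18.0 [ 41. 126.  26.]
21.0 [ 47. 141.  26.]
24.0 [ 51. 167.  26.]
27.0 [ 52. 173.  24.]
30.0 [ 52. 179.  26.]
33.0 [ 65. 165.  27.]
36.0 [106. 150.  25.]
39.0 [163. 132.  20.]
42.0 [183. 138.  18.]
45.0 [180. 139.  19.]
```

```bash
python3 -m jog '[{"tx":0,"ty":0,"tz":-45,"ax":0,"ay":0,"az":0,"jaw":1},{"tx":0,"ty":0,"tz":-40,"ax":0,"ay":0,"az":0,"jaw":1},{"tx":-18,"ty":46,"tz":0,"ax":0,"ay":0,"az":0,"jaw":-1},{"tx":-18,"ty":46,"tz":0,"ax":0,"ay":0,"az":0,"jaw":-1},{"tx":-18,"ty":47,"tz":0,"ax":0,"ay":0,"az":0,"jaw":-1}]'
python3 - <<'E'
from h import *
c=capture("scene")
b=blob(c,(105,120,60),(125,255,255),(200,180,250,225)); print(b)
print(proj(c,toW(S,[[60,-165,92],[60,-165,122]])), [ (k["conf"],k["centre"]) for k in place_of("knob_grip","scene")[:1]],proj(c,toW(S,[60,-165,112])))
print(blob(c,(0,150,80),(8,255,255),(220,170,275,205)))
plan(*toW(S,[60,-165,97])[0],-0.12,3)
E
```

```text
time_s: 8.25
eef_pos: [602.5, -49.4, 167.0]
ee_rot: [0.0, 0.748, 0.664, 0.0]
force: [-0.5, -0.2, 1.0]
grip_width: 0.638
grip_force: 0.0
[(np.int32(103), array([227.23300971, 201.25242718]))]
[[228.09868527 204.0221203 ]
 [227.5705839  196.99229708]] [(0.56, [225.8, 198.4])] [[227.74775042 199.3506499 ]]
[(np.int32(38), array([236.5, 190. ])), (np.int32(5), array([265.8, 191.4])), (np.int32(2), array([263. , 192.5]))]
from [603.6 -50.8 165.7] -0.12 per row |d| 22.9
{"tx":0.5,"ty":-0.8,"tz":22.9,"ax":0,"ay":0,"az":0.000,"jaw":1},{"tx":0.5,"ty":-0.8,"tz":22.9,"ax":0,"ay":0,"az":0.000,"jaw":1},{"tx":0.5,"ty":-0.8,"tz":22.9,"ax":0,"ay":0,"az":0.000,"jaw":1},
```

Knob projection agrees with the blue blob to about 1 px. I'll descend open and grip.

```bash
python3 -m jog '[{"tx":0,"ty":-2,"tz":24,"ax":0,"ay":0,"az":0,"jaw":-1},{"tx":1,"ty":0,"tz":24,"ax":0,"ay":0,"az":0,"jaw":-1},{"tx":0,"ty":0,"tz":22,"ax":0,"ay":0,"az":0,"jaw":-1},{"tx":0,"ty":0,"tz":0,"ax":0,"ay":0,"az":0,"jaw":0.5},{"tx":0,"ty":0,"tz":0,"ax":0,"ay":0,"az":0,"jaw":1}]' 30
python3 -m jog '[{"tx":0,"ty":0,"tz":0,"ax":0,"ay":0,"az":0,"jaw":1},{"tx":0,"ty":0,"tz":0,"ax":0,"ay":0,"az":0,"jaw":1},{"tx":0,"ty":0,"tz":0,"ax":0,"ay":0,"az":0,"jaw":1}]'
```

```text
time_s: 8.98
eef_pos: [599.6, -46.9, 97.9]
ee_rot: [0.001, 0.747, 0.664, 0.0]
force: [0.9, 0.9, 0.4]
grip_width: 0.606
grip_force: 0.0
time_s: 9.35
eef_pos: [601.8, -46.8, 98.0]
ee_rot: [0.003, 0.747, 0.664, 0.003]
force: [14.3, 0.8, -2.0]
grip_width: 0.155
grip_force: 38.1
```

```bash
python3 -m jog '[{"tx":-1,"ty":3,"tz":0,"ax":0,"ay":0,"az":0,"jaw":1},{"tx":0,"ty":0,"tz":0,"ax":0,"ay":0,"az":0.1,"jaw":1},{"tx":0,"ty":0,"tz":0,"ax":0,"ay":0,"az":0.15,"jaw":1},{"tx":0,"ty":0,"tz":0,"ax":0,"ay":0,"az":0.15,"jaw":1},{"tx":0,"ty":0,"tz":0,"ax":0,"ay":0,"az":0.15,"jaw":1}]'
python3 -m jog '[{"tx":0,"ty":0,"tz":0,"ax":0,"ay":0,"az":0.17,"jaw":1},{"tx":0,"ty":0,"tz":0,"ax":0,"ay":0,"az":0.17,"jaw":1},{"tx":0,"ty":0,"tz":0,"ax":0,"ay":0,"az":0.17,"jaw":1},{"tx":0,"ty":0,"tz":0,"ax":0,"ay":0,"az":0.17,"jaw":1},{"tx":0,"ty":0,"tz":0,"ax":0,"ay":0,"az":0.17,"jaw":1}]'
python3 -m jog '[{"tx":0,"ty":0,"tz":0,"ax":0,"ay":0,"az":0,"jaw":1},{"tx":0,"ty":0,"tz":0,"ax":0,"ay":0,"az":0,"jaw":-0.3},{"tx":0,"ty":0,"tz":0,"ax":0,"ay":0,"az":0,"jaw":-0.3},{"tx":0,"ty":0,"tz":-35,"ax":0,"ay":0,"az":0,"jaw":-0.3},{"tx":0,"ty":0,"tz":-35,"ax":0,"ay":0,"az":0,"jaw":-0.3}]'
python3 - <<'E'
from h import *
c=plan(470.5,19.5,170,-1.5,3)
plan(470.5,19.5,105,-1.5,2,c)
E
```

```text
time_s: 9.98
eef_pos: [602.8, -47.1, 98.0]
ee_rot: [0.0, 0.901, 0.435, 0.001]
force: [2.4, 4.9, 3.8]
grip_width: 0.157
grip_force: 38.9
time_s: 10.6
eef_pos: [603.4, -48.1, 98.0]
ee_rot: [0.0, 1.0, 0.024, 0.002]
force: [5.1, -1.1, 2.7]
grip_width: 0.157
grip_force: 38.6
time_s: 11.22
eef_pos: [601.7, -47.9, 167.3]
ee_rot: [-0.0, 1.0, 0.027, -0.001]
force: [0.5, -0.1, -1.0]
grip_width: 0.646
grip_force: 0.0
from [601.7 -47.9 167.3] -1.516 per row |d| 49.2
{"tx":-42.4,"ty":-24.9,"tz":-0.9,"ax":0,"ay":0,"az":-0.005,"jaw":1},{"tx":-42.3,"ty":-25.1,"tz":-0.9,"ax":0,"ay":0,"az":-0.005,"jaw":1},{"tx":-42.2,"ty":-25.3,"tz":-0.9,"ax":0,"ay":0,"az":-0.005,"jaw":1},
from [470.5  19.5 170. ] -1.5 per row |d| 32.5
{"tx":0.0,"ty":0.0,"tz":32.5,"ax":0,"ay":0,"az":-0.000,"jaw":1},{"tx":0.0,"ty":0.0,"tz":32.5,"ax":0,"ay":0,"az":-0.000,"jaw":1},
```

```bash
python3 -m jog '[{"tx":-42,"ty":-25,"tz":0,"ax":0,"ay":0,"az":0,"jaw":1},{"tx":-42,"ty":-25,"tz":0,"ax":0,"ay":0,"az":0,"jaw":1},{"tx":-42,"ty":-25,"tz":0,"ax":0,"ay":0,"az":0,"jaw":1},{"tx":0,"ty":0,"tz":32,"ax":0,"ay":0,"az":0,"jaw":1},{"tx":0,"ty":0,"tz":30,"ax":0,"ay":0,"az":0,"jaw":1}]'
python3 -m jog '[{"tx":0,"ty":0,"tz":10,"ax":0,"ay":0,"az":0,"jaw":1},{"tx":0,"ty":0,"tz":5,"ax":0,"ay":0,"az":0,"jaw":1}]'
python3 -m jog '[{"tx":0,"ty":0,"tz":3,"ax":0,"ay":0,"az":0,"jaw":1}]'
```

```text
time_s: 11.85
eef_pos: [471.9, 20.3, 104.4]
ee_rot: [0.0, 1.0, 0.028, 0.0]
force: [0.7, -1.5, 1.6]
grip_width: -0.0
grip_force: 1.2
time_s: 12.1
eef_pos: [472.3, 19.9, 90.0]
ee_rot: [0.0, 1.0, 0.027, -0.0]
force: [-1.8, -1.4, 4.2]
grip_width: -0.001
grip_force: 2.0
time_s: 12.22
eef_pos: [472.7, 19.8, 87.4]
ee_rot: [0.0, 1.0, 0.027, 0.0]
force: [-2.1, -3.6, 4.4]
grip_width: 0.003
grip_force: 2.3
```

```bash
python3 -m jog '[{"tx":0,"ty":0,"tz":1,"ax":0,"ay":0,"az":0,"jaw":1}]'; python3 -m jog '[{"tx":0,"ty":0,"tz":1,"ax":0,"ay":0,"az":0,"jaw":1},{"tx":0,"ty":0,"tz":0,"ax":0,"ay":0,"az":0,"jaw":1}]'
```

```text
time_s: 12.35
eef_pos: [472.8, 19.7, 86.6]
ee_rot: [0.0, 1.0, 0.027, 0.001]
force: [-3.7, -3.7, 10.4]
grip_width: -0.0
grip_force: 4.9
time_s: 12.6
eef_pos: [472.8, 19.7, 86.2]
ee_rot: [0.001, 1.0, 0.027, 0.001]
force: [-5.6, -4.1, 13.4]
grip_width: 0.001
grip_force: 6.6
```

Contact is firm at 13 N. I'll let the bubble settle and read it.

```bash
for i in 1 2 3; do python3 -m jog '[{"tx":0,"ty":0,"tz":0,"ax":0,"ay":0,"az":0,"jaw":1},{"tx":0,"ty":0,"tz":0,"ax":0,"ay":0,"az":0,"jaw":1},{"tx":0,"ty":0,"tz":0,"ax":0,"ay":0,"az":0,"jaw":1},{"tx":0,"ty":0,"tz":0,"ax":0,"ay":0,"az":0,"jaw":1},{"tx":0,"ty":0,"tz":0,"ax":0,"ay":0,"az":0,"jaw":1}]' | grep force: ; done
python3 - <<'E'
from h import *
np.set_printoptions(precision=0,suppress=True,linewidth=200)
u=np.array([math.sin(S[2]),-math.cos(S[2]),0])
v=np.array([470.5,21.1,82])-95*u; v[2]=86
t,(g,dx,p)=bubble(v); print(g,dx)
for a,b in zip(t[5:90:3],p[5:90:3]): print(a,b)
w=p[:,2]-25; k=(abs(t)<32)&(w>0); print("blue centroid",(t[k]*w[k]).sum()/w[k].sum())
b=capture("scene")
B=cv2.resize(b["color"][175:225,245:325],None,fx=10,fy=10,interpolation=cv2.INTER_CUBIC); cv2.imwrite("pics/press2.png",B[...,::-1])
print(blob(b,(0,150,80),(8,255,255),(220,170,250,205)))
E
```

```text
force: [-5.3, -3.2, 14.3]
grip_force: 6.5
force: [-5.1, -3.6, 12.1]
grip_force: 6.5
force: [-5.5, -4.1, 13.5]
grip_force: 6.5
6292.332 2
-40.0 [179. 139.  20.]
-37.0 [180. 139.  19.]
-34.0 [139. 110.  26.]
-31.0 [77. 94. 28.]
-28.0 [ 39. 125.  26.]
-25.0 [ 47. 178.  24.]
-22.0 [ 54. 168.  25.]
-19.0 [ 57. 167.  25.]
-16.0 [ 50. 167.  24.]
-13.0 [ 51. 169.  22.]
-10.0 [ 36. 136.  19.]
-7.0 [ 52. 129.  41.]
-4.0 [109. 179.  93.]
-1.0 [157. 202. 137.]
2.0 [170. 209. 147.]
5.0 [156. 208. 135.]
8.0 [ 99. 182.  80.]
11.0 [ 62. 164.  33.]
14.0 [ 45. 141.  21.]
17.0 [ 40. 136.  24.]
20.0 [ 49. 158.  23.]
23.0 [ 59. 165.  24.]
26.0 [ 59. 170.  24.]
29.0 [ 50. 170.  24.]
32.0 [ 53. 175.  24.]
35.0 [ 84. 156.  25.]
38.0 [129. 136.  24.]
41.0 [173. 128.  19.]
44.0 [183. 140.  20.]
blue centroid 1.499651918646128
[(np.int32(39), array([236., 190.]))]
```

View pics/press2.png

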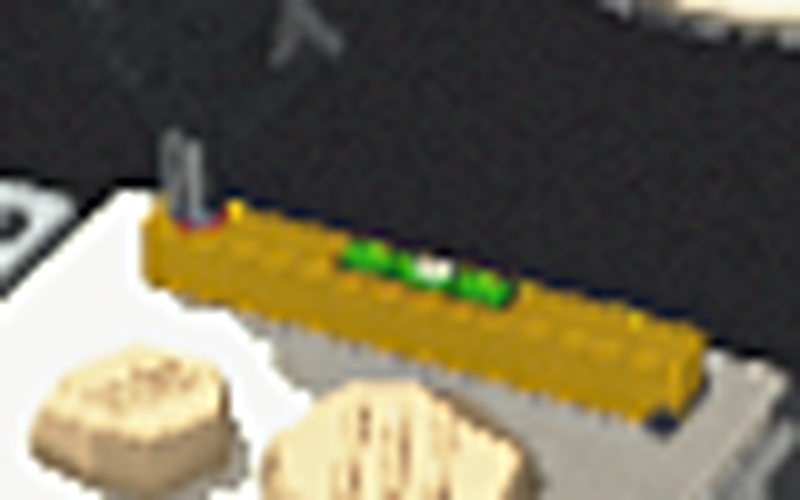

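The picture shows the pad pressed and the bubble at (433,268) between the lines, slightly towards the left line's side. A quick model fit will give me the margin.

```bash
cat > fit.py <<'E'
from h import *
from scipy.optimize import least_squares
from scipy.ndimage import gaussian_filter1d
u=np.array([math.sin(S[2]),-math.cos(S[2]),0]); v=np.array([470.5,21.1,82])-95*u; v[2]=86
t,(g,dx,p)=bubble(v,3); T=np.arange(-45,45.01,.25); sg=lambda x:1/(1+np.exp(-x/.3))
def box(a,b): return sg(T-a)*sg(b-T)
def model(q):
    c,b,s,h,lw,K,W=q; o=[]
    via=box(c-h,c+h); bub=box(c+b-9,c+b+9); ln=np.clip(box(c-12-lw,c-12)+box(c+12,c+12+lw),0,1)
    for y,gr,wh in((180,53,W),(139,168,W+45),(19,24,W-10)):
        m=y*(1-via)+via*gr; m=m*(1-bub)+wh*bub; m=m*(1-ln)+K*ln
        o.append(np.interp(t,T,gaussian_filter1d(m,s/.25)))
    return np.array(o).T
for b0 in(-3,-1,1):
    r=least_squares(lambda q:(model(q)-p).ravel(),(3,b0,3,34,2,30,170),loss="soft_l1",f_scale=10,bounds=([-5,-22,1,28,.5,0,120],[10,22,6,40,4,90,255]))
    print(r.x.round(2),r.cost.round(0))
E
python3 fit.py
```

```text
[  3.68  -4.26   2.36  34.2    1.71   0.   146.62] 17054.0
[2.4200e+00 1.0000e-02 2.5900e+00 3.4940e+01 1.5900e+00 0.0000e+00
 1.4195e+02] 16571.0
[2.4300e+00 2.0000e-02 2.6000e+00 3.4930e+01 1.5900e+00 0.0000e+00
 1.4201e+02] 16571.0
```

```bash
python3 -m jog '[{"tx":0,"ty":0,"tz":-20,"ax":0,"ay":0,"az":0,"jaw":1},{"tx":-2,"ty":-10,"tz":0,"ax":0.15,"ay":0,"az":0,"jaw":1},{"tx":0,"ty":0,"tz":0,"ax":0.15,"ay":0,"az":0,"jaw":1},{"tx":0,"ty":3,"tz":9.5,"ax":0,"ay":0,"az":0,"jaw":1}]'
python3 -m jog '[{"tx":0,"ty":1,"tz":3,"ax":0,"ay":0,"az":0,"jaw":1},{"tx":0,"ty":0.6,"tz":2,"ax":0,"ay":0,"az":0,"jaw":1}]'
```

```text
time_s: 15.42
eef_pos: [470.8, 28.4, 95.1]
ee_rot: [-0.149, 0.989, 0.025, -0.003]
force: [0.4, -3.0, 3.3]
grip_width: -0.004
grip_force: 2.0
time_s: 15.68
eef_pos: [469.9, 30.2, 89.7]
ee_rot: [-0.148, 0.989, 0.027, -0.004]
force: [-0.0, -3.1, 5.3]
grip_width: -0.004
grip_force: 2.4
```

```bash
python3 -m jog '[{"tx":0,"ty":0.5,"tz":1.5,"ax":0,"ay":0,"az":0,"jaw":1}]'; python3 -m jog '[{"tx":0,"ty":0.3,"tz":1,"ax":0,"ay":0,"az":0,"jaw":1},{"tx":0,"ty":0,"tz":0,"ax":0,"ay":0,"az":0,"jaw":1}]'
python3 - <<'E'
from h import *
c=capture("top"); save(c,"tilt",(180,170,290,225),6)
E
```

```text
time_s: 15.8
eef_pos: [470.0, 30.1, 88.2]
ee_rot: [-0.149, 0.988, 0.027, -0.004]
force: [-0.4, -4.0, 8.7]
grip_width: -0.001
grip_force: 4.6
time_s: 16.05
eef_pos: [470.1, 30.0, 87.8]
ee_rot: [-0.149, 0.988, 0.027, -0.004]
force: [-2.2, -3.6, 13.1]
grip_width: -0.002
grip_force: 6.2
```

View pics/tilt.png

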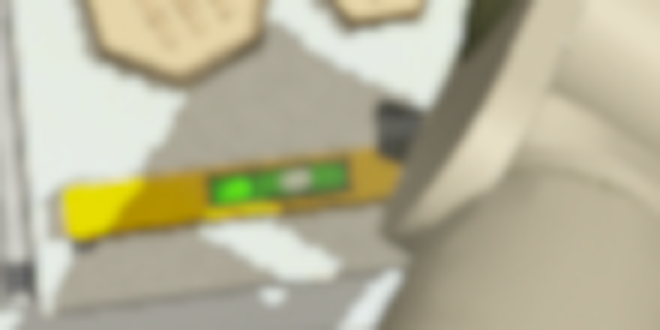

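The vial is now fully visible from above, (214..238, 201) in top pixels, with the bubble still drifting. I'll wait and then read it.

```bash
for i in 1 2 3; do python3 -m jog '[{"tx":0,"ty":0,"tz":0,"ax":0,"ay":0,"az":0,"jaw":1},{"tx":0,"ty":0,"tz":0,"ax":0,"ay":0,"az":0,"jaw":1},{"tx":0,"ty":0,"tz":0,"ax":0,"ay":0,"az":0,"jaw":1},{"tx":0,"ty":0,"tz":0,"ax":0,"ay":0,"az":0,"jaw":1},{"tx":0,"ty":0,"tz":0,"ax":0,"ay":0,"az":0,"jaw":1}]' | grep force: ; done
python3 - <<'E'
from h import *
np.set_printoptions(precision=0,suppress=True,linewidth=200)
c=capture("top"); I=np.mean([c["color"]]+[capture("top")["color"] for _ in range(3)],0).astype(np.float32)
u=np.array([math.sin(S[2]),-math.cos(S[2]),0]); n=np.array([u[1]*-1,u[0],0])
v=np.array([470.5,21.1,82])-95*u; v[2]=86
t=np.arange(-45,46,1.); best=None
for dx in np.arange(-14,15,1.):
    uv=proj(c,v+n*dx+t[:,None]*u).astype(np.float32)
    p=cv2.remap(I,uv[:,0][None],uv[:,1][None],cv2.INTER_LINEAR)[0]
    g=(p[:,1]-p[:,0]).clip(0).sum()
    if best is None or g>best[0]: best=(g,dx,p,uv)
g,dx,p,uv=best; print(g,dx,uv[0],uv[-1])
for a,b in zip(t[1:90:2],p[1:90:2]): print(a,b)
save(c,"tilt2",(200,185,255,215),14)
E
```

```text
force: [-2.2, -4.9, 12.5]
grip_force: 6.2
force: [-2.5, -4.1, 12.6]
grip_force: 6.2
force: [-1.6, -3.9, 12.8]
grip_force: 6.2
3764.4016 -1.0 [209. 202.] [240. 199.]
-44.0 [177. 145.   6.]
-42.0 [177. 145.   8.]
-40.0 [177. 144.  10.]
-38.0 [177. 144.  13.]
-36.0 [173. 141.  18.]
-34.0 [164. 135.  24.]
-32.0 [145. 125.  32.]
-30.0 [114. 127.  37.]
-28.0 [ 88. 139.  39.]
-26.0 [ 76. 160.  36.]
-24.0 [ 80. 179.  34.]
-22.0 [ 85. 194.  32.]
-20.0 [ 91. 207.  30.]
-18.0 [ 93. 211.  28.]
-16.0 [ 93. 210.  30.]
-14.0 [ 90. 203.  34.]
-12.0 [ 84. 183.  40.]
-10.0 [ 85. 163.  52.]
-8.0 [ 96. 150.  69.]
-6.0 [122. 156.  97.]
-4.0 [143. 162. 118.]
-2.0 [159. 168. 133.]
0.0 [164. 169. 139.]
2.0 [163. 168. 137.]
4.0 [157. 166. 131.]
6.0 [147. 162. 121.]
8.0 [127. 155. 101.]
10.0 [108. 150.  82.]
12.0 [ 90. 145.  64.]
14.0 [ 85. 138.  60.]
16.0 [ 83. 133.  59.]
18.0 [ 84. 134.  60.]
20.0 [ 85. 141.  60.]
22.0 [ 87. 146.  61.]
24.0 [ 88. 148.  61.]
26.0 [ 88. 148.  62.]
28.0 [ 88. 148.  62.]
30.0 [ 89. 147.  62.]
32.0 [ 89. 144.  63.]
34.0 [ 98. 136.  64.]
36.0 [115. 130.  64.]
38.0 [142. 129.  63.]
40.0 [162. 138.  60.]
42.0 [174. 145.  58.]
44.0 [178. 149.  57.]
```

View pics/tilt2.png

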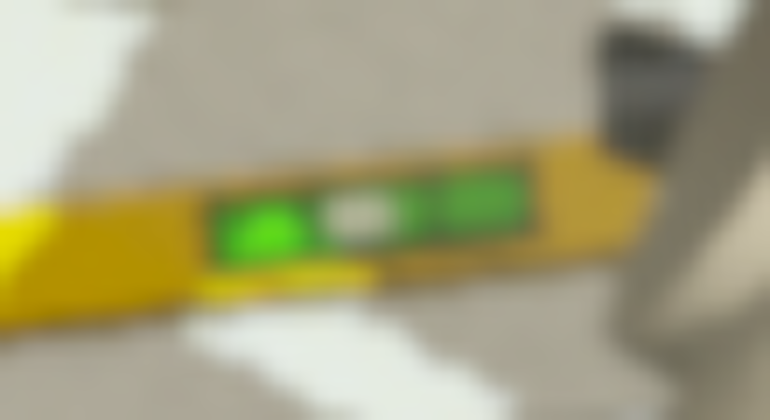

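```bash
python3 fit.py
```

```text
[  3.67  -4.05   2.24  34.21   1.67   0.   144.12] 20254.0
[  2.43   0.52   2.41  34.94   1.51   0.   139.64] 19484.0
[  2.43   0.52   2.41  34.94   1.51   0.   139.64] 19484.0
```

Seen from above, the bubble touches the left line: lines at 318 and 435 and bubble 322–400 in the crop, which puts it about 2.5–3 mm left. I'll turn the knob about 0.33 rad further.

```bash
python3 -m jog '[{"tx":0,"ty":-14,"tz":-44,"ax":0,"ay":0,"az":0,"jaw":1},{"tx":0,"ty":-11,"tz":-36,"ax":0,"ay":0,"az":0,"jaw":1},{"tx":0,"ty":0,"tz":0,"ax":-0.15,"ay":0,"az":0,"jaw":1},{"tx":0,"ty":0,"tz":0,"ax":-0.15,"ay":0,"az":0,"jaw":-0.3},{"tx":0,"ty":0,"tz":0,"ax":0,"ay":0,"az":0,"jaw":-0.3}]'
python3 - <<'E'
from h import *
plan(601.7,-47.9,167.3,-1.516,3)
E
```

```text
time_s: 18.95
eef_pos: [469.1, 32.1, 170.6]
ee_rot: [-0.0, 1.0, 0.029, -0.0]
force: [-0.7, 1.2, 0.7]
grip_width: 0.421
grip_force: 0.0
from [469.1  32.1 170.6] -1.513 per row |d| 51.6
{"tx":42.6,"ty":29.2,"tz":1.1,"ax":0,"ay":0,"az":0.001,"jaw":1},{"tx":42.6,"ty":29.1,"tz":1.1,"ax":0,"ay":0,"az":0.001,"jaw":1},{"tx":42.6,"ty":29.1,"tz":1.1,"ax":0,"ay":0,"az":0.001,"jaw":1},
```

```bash
python3 -m jog '[{"tx":43,"ty":29,"tz":1,"ax":0,"ay":0,"az":0,"jaw":-0.3},{"tx":43,"ty":29,"tz":1,"ax":0,"ay":0,"az":0,"jaw":-0.3},{"tx":42,"ty":29,"tz":1,"ax":0,"ay":0,"az":0,"jaw":-0.3},{"tx":0,"ty":0,"tz":20,"ax":0,"ay":0,"az":0,"jaw":-0.3}]'
python3 -m jog '[{"tx":0,"ty":0,"tz":25,"ax":0,"ay":0,"az":0,"jaw":-0.3},{"tx":0,"ty":0,"tz":24,"ax":0,"ay":0,"az":0,"jaw":-0.3},{"tx":0,"ty":0,"tz":0,"ax":0,"ay":0,"az":0,"jaw":1},{"tx":0,"ty":0,"tz":0,"ax":0,"ay":0,"az":0,"jaw":1},{"tx":0,"ty":0,"tz":0,"ax":0,"ay":0,"az":0,"jaw":1}]'
python3 -m jog '[{"tx":0,"ty":0,"tz":0,"ax":0,"ay":0,"az":0,"jaw":1},{"tx":0,"ty":0,"tz":0,"ax":0,"ay":0,"az":0.11,"jaw":1},{"tx":0,"ty":0,"tz":0,"ax":0,"ay":0,"az":0.11,"jaw":1},{"tx":0,"ty":0,"tz":0,"ax":0,"ay":0,"az":0.11,"jaw":1},{"tx":0,"ty":0,"tz":0,"ax":0,"ay":0,"az":0,"jaw":1}]'
python3 -m jog '[{"tx":0,"ty":0,"tz":0,"ax":0,"ay":0,"az":0,"jaw":-0.3},{"tx":0,"ty":0,"tz":0,"ax":0,"ay":0,"az":0,"jaw":-0.3},{"tx":0,"ty":0,"tz":-35,"ax":0,"ay":0,"az":0,"jaw":-0.3},{"tx":0,"ty":0,"tz":-35,"ax":0,"ay":0,"az":0,"jaw":-0.3}]'
python3 - <<'E'
from h import *
c=plan(470.5,30,170,-1.516,4)
E
```

```text
time_s: 19.45
eef_pos: [604.3, -52.1, 147.1]
ee_rot: [-0.001, 1.0, 0.026, 0.001]
force: [-1.2, 0.4, -1.4]
grip_width: 0.651
grip_force: 0.0
time_s: 20.08
eef_pos: [602.5, -48.4, 99.9]
ee_rot: [-0.001, 1.0, 0.027, 0.001]
force: [-0.6, 9.1, 1.0]
grip_width: 0.156
grip_force: 34.9
time_s: 20.7
eef_pos: [602.4, -48.5, 99.9]
ee_rot: [-0.001, 0.99, -0.138, 0.0]
force: [-0.5, 7.3, 0.5]
grip_width: 0.154
grip_force: 34.8
time_s: 21.2
eef_pos: [602.2, -50.1, 169.9]
ee_rot: [0.0, 0.99, -0.138, -0.0]
force: [-0.0, 0.1, 0.3]
grip_width: 0.654
grip_force: 0.0
from [602.2 -50.1 169.9] -1.847 per row |d| 38.5
{"tx":-37.1,"ty":-10.3,"tz":-0.0,"ax":0,"ay":0,"az":-0.083,"jaw":1},{"tx":-36.2,"ty":-13.3,"tz":-0.0,"ax":0,"ay":0,"az":-0.083,"jaw":1},{"tx":-34.9,"ty":-16.3,"tz":-0.0,"ax":0,"ay":0,"az":-0.083,"jaw":1},{"tx":-33.5,"ty":-19.1,"tz":-0.0,"ax":0,"ay":0,"az":-0.083,"jaw":1},
```

```bash
python3 -m jog '[{"tx":-37,"ty":-10,"tz":0,"ax":0,"ay":0,"az":-0.083,"jaw":1},{"tx":-36,"ty":-13,"tz":0,"ax":0,"ay":0,"az":-0.083,"jaw":1},{"tx":-35,"ty":-16,"tz":0,"ax":0,"ay":0,"az":-0.083,"jaw":1},{"tx":-33.5,"ty":-19,"tz":0,"ax":0,"ay":0,"az":-0.083,"jaw":1},{"tx":0,"ty":0,"tz":0,"ax":0.15,"ay":0,"az":0,"jaw":1}]'
python3 -m jog '[{"tx":0,"ty":0,"tz":0,"ax":0.15,"ay":0,"az":0,"jaw":1},{"tx":0,"ty":10.6,"tz":34.4,"ax":0,"ay":0,"az":0,"jaw":1},{"tx":0,"ty":10.6,"tz":34.4,"ax":0,"ay":0,"az":0,"jaw":1},{"tx":0,"ty":0,"tz":0,"ax":0,"ay":0,"az":0,"jaw":1}]'
```

```text
time_s: 21.82
eef_pos: [469.0, 31.8, 169.7]
ee_rot: [-0.076, 0.997, 0.031, -0.002]
force: [0.1, 0.0, -0.1]
grip_width: -0.0
grip_force: 0.0
time_s: 22.32
eef_pos: [469.9, 29.3, 96.0]
ee_rot: [-0.15, 0.988, 0.027, -0.006]
force: [-1.7, 0.5, 3.0]
grip_width: 0.002
grip_force: 1.4
```

```bash
python3 -m jog '[{"tx":0,"ty":1.2,"tz":4,"ax":0,"ay":0,"az":0,"jaw":1},{"tx":0,"ty":0.6,"tz":2,"ax":0,"ay":0,"az":0,"jaw":1}]';  python3 -m jog '[{"tx":0,"ty":0.3,"tz":1,"ax":0,"ay":0,"az":0,"jaw":1},{"tx":0,"ty":0,"tz":0,"ax":0,"ay":0,"az":0,"jaw":1}]'
```

```text
time_s: 22.58
eef_pos: [471.2, 28.9, 91.6]
ee_rot: [-0.149, 0.988, 0.028, -0.003]
force: [-1.1, -3.0, 5.1]
grip_width: -0.001
grip_force: 2.2
time_s: 22.82
eef_pos: [471.2, 28.9, 90.0]
ee_rot: [-0.149, 0.988, 0.028, -0.003]
force: [0.9, -3.5, 4.6]
grip_width: 0.003
grip_force: 2.4
```

```bash
python3 -m jog '[{"tx":0,"ty":0.3,"tz":1,"ax":0,"ay":0,"az":0,"jaw":1},{"tx":0,"ty":0,"tz":0,"ax":0,"ay":0,"az":0,"jaw":1}]'; python3 -m jog '[{"tx":0,"ty":0.3,"tz":1,"ax":0,"ay":0,"az":0,"jaw":1},{"tx":0,"ty":0,"tz":0,"ax":0,"ay":0,"az":0,"jaw":1}]'
```

```text
time_s: 23.08
eef_pos: [471.2, 28.9, 89.2]
ee_rot: [-0.149, 0.988, 0.028, -0.003]
force: [-0.9, -4.5, 9.1]
grip_width: 0.004
grip_force: 4.9
time_s: 23.32
eef_pos: [471.3, 28.8, 88.6]
ee_rot: [-0.149, 0.988, 0.028, -0.003]
force: [-2.6, -5.8, 15.2]
grip_width: -0.0
grip_force: 7.4
```

```bash
for i in 1 2 3; do python3 -m jog '[{"tx":0,"ty":0,"tz":0,"ax":0,"ay":0,"az":0,"jaw":1},{"tx":0,"ty":0,"tz":0,"ax":0,"ay":0,"az":0,"jaw":1},{"tx":0,"ty":0,"tz":0,"ax":0,"ay":0,"az":0,"jaw":1},{"tx":0,"ty":0,"tz":0,"ax":0,"ay":0,"az":0,"jaw":1},{"tx":0,"ty":0,"tz":0,"ax":0,"ay":0,"az":0,"jaw":1}]' | grep force: ; done
python3 - <<'E'
from h import *
a=capture("top"); b=capture("scene")
A=cv2.resize(a["color"][188:210,205:255],None,fx=14,fy=12,interpolation=cv2.INTER_CUBIC)
B=cv2.resize(b["color"][188:216,265:315],None,fx=14,fy=11,interpolation=cv2.INTER_CUBIC)
cv2.imwrite("pics/fin.png",np.vstack([A,B])[...,::-1])
print(blob(b,(0,150,80),(8,255,255),(220,170,250,205)))
E
python3 fit.py
```

```text
force: [-2.5, -5.5, 14.9]
grip_force: 7.3
force: [-2.9, -5.6, 14.3]
grip_force: 7.3
force: [-2.2, -5.3, 14.2]
grip_force: 7.3
[(np.int32(39), array([236.41025641, 190.        ]))]
[  1.97   4.52   2.25  35.     1.87   0.   146.89] 21549.0
[  1.97   4.52   2.25  35.     1.87   0.   146.89] 21549.0
[  1.97   4.52   2.25  35.     1.87   0.   146.89] 21549.0
```

View pics/fin.png

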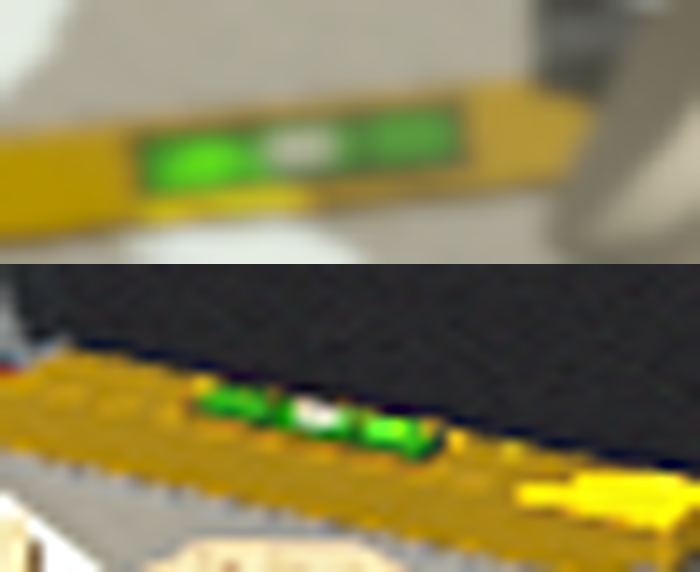

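Both halves show the bubble amid the vial: in the top view vial 138–465 and bubble 262–342, in the scene view vial 195–440 and bubble 298–340. I'll run the same numeric check in the top view as before.

```bash
python3 - <<'E'
from h import *
np.set_printoptions(precision=0,suppress=True,linewidth=200)
for cam in("top","scene"):
    c=capture(cam); I=np.mean([c["color"]]+[capture(cam)["color"] for _ in range(2)],0).astype(np.float32)
    u=np.array([math.sin(S[2]),-math.cos(S[2]),0]); n=np.array([-u[1],u[0],0])
    v=np.array([470.5,21.1,82])-95*u; v[2]=87
    t=np.arange(-45,46,1.); L=[]
    for dx in np.arange(-14,15,1.):
        uv=proj(c,v+n*dx+t[:,None]*u).astype(np.float32)
        p=cv2.remap(I,uv[:,0][None],uv[:,1][None],cv2.INTER_LINEAR)[0]
        L.append(((p[:,1]-p[:,0]).clip(0).sum(),dx,p))
    L.sort(key=lambda x:-x[0]); p=np.mean([l[2] for l in L[:5]],0); print(cam,[l[1] for l in L[:5]])
    for a,b in zip(t[9:86:2],p[9:86:2]): print(int(a),b,end="; ")
    print()
E
```

```text
top [np.float64(-1.0), np.float64(-2.0), np.float64(0.0), np.float64(1.0), np.float64(-3.0)]
-36 [173. 141.  18.]; -34 [165. 135.  25.]; -32 [145. 125.  33.]; -30 [115. 126.  37.]; -28 [ 88. 137.  39.]; -26 [ 77. 158.  37.]; -24 [ 80. 177.  35.]; -22 [ 85. 192.  33.]; -20 [ 90. 203.  31.]; -18 [ 92. 208.  29.]; -16 [ 93. 209.  30.]; -14 [ 93. 207.  32.]; -12 [ 89. 196.  37.]; -10 [ 88. 185.  43.]; -8 [ 89. 174.  52.]; -6 [102. 169.  69.]; -4 [121. 166.  92.]; -2 [142. 165. 114.]; 0 [156. 167. 129.]; 2 [160. 168. 134.]; 4 [160. 167. 135.]; 6 [156. 165. 130.]; 8 [144. 159. 118.]; 10 [127. 152. 101.]; 12 [105. 144.  80.]; 14 [ 92. 135.  68.]; 16 [ 85. 132.  61.]; 18 [ 84. 133.  60.]; 20 [ 86. 140.  61.]; 22 [ 87. 145.  61.]; 24 [ 88. 147.  61.]; 26 [ 88. 147.  61.]; 28 [ 89. 147.  62.]; 30 [ 89. 145.  62.]; 32 [ 88. 141.  63.]; 34 [ 97. 132.  64.]; 36 [114. 126.  64.]; 38 [141. 127.  63.]; 40 [161. 137.  60.]; 
scene [np.float64(3.0), np.float64(2.0), np.float64(4.0), np.float64(1.0), np.float64(5.0)]
-36 [176. 137.  24.]; -34 [129. 104.  30.]; -32 [76. 82. 33.]; -30 [42. 96. 32.]; -28 [ 37. 129.  28.]; -26 [ 47. 163.  25.]; -24 [ 50. 172.  25.]; -22 [ 58. 174.  25.]; -20 [ 70. 185.  26.]; -18 [ 72. 199.  34.]; -16 [ 74. 210.  40.]; -14 [ 73. 208.  40.]; -12 [ 64. 185.  35.]; -10 [ 46. 135.  27.]; -8 [ 41. 119.  23.]; -6 [ 53. 146.  34.]; -4 [ 75. 170.  58.]; -2 [117. 186. 101.]; 0 [160. 203. 140.]; 2 [174. 208. 153.]; 4 [174. 205. 153.]; 6 [161. 197. 140.]; 8 [138. 190. 114.]; 10 [ 88. 175.  64.]; 12 [ 47. 154.  26.]; 14 [ 40. 130.  22.]; 16 [ 38. 119.  20.]; 18 [ 44. 139.  21.]; 20 [ 47. 156.  24.]; 22 [ 51. 161.  26.]; 24 [ 56. 163.  26.]; 26 [ 53. 162.  26.]; 28 [ 49. 168.  26.]; 30 [ 51. 172.  25.]; 32 [ 58. 171.  24.]; 34 [ 81. 159.  24.]; 36 [114. 150.  24.]; 38 [149. 141.  23.]; 40 [169. 132.  22.];
```

Both cameras put the bubble within about 0.5 mm of the middle. The lever is at its stop and the press is steady at 14 N, so I'm handing in.

```bash
python3 -c "
from rig import finish_job
print(finish_job())"
```

```text
the job is handed in; nothing more can be done
None
```

The job is handed in with no verdict returned: the lever is flipped to its stop, the knob turned about 1.7 rad clockwise, the level pressed flat at about 14 N, and the bubble measured within about 0.5 mm of the middle.

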